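Set the binding punch back to full width

ROBOT

A 7-joint arm with a two-finger parallel gripper is mounted at the origin on a cart in front of the work surface, level with it; the furniture and walls round the work are solid. World frame = base frame: x ahead of the robot, y to its left, z up, the work surface at z = 0. Lengths are in m, angles in rad, forces in N, time in s.
With the tool pointing down it reaches from about 0.4 to 0.875 m from the base axis. Payload 6.5 kg.
Tool frame: the origin (TCP) lies on the centre line of the jaws, within the pads' length; the fingertips stand 19 mm ahead of it and the grasp point (between the pads) is the TCP (manip.tip_reach is the distance from the TCP to the fingertips, in m); z points along the fingers, y is the line along which they close (so a half turn about z gives the same grasp; the last joint's range is limited). The gripper opens to 85 mm and grips with 20 to 120 N. Pads are 22 mm wide; open, the fingers measure 114 mm over their backs; the gripper's body (76 mm by 85 mm) begins 54 mm behind the grasp point. The pads swing forward as they close: fully open they stand 13 mm farther back than shut.
Start: joints at [1.216, 0.536, -0.004, 1.538, 0.003, 1.067, -0.071], TCP at [0.185, -0.623, 0.25] pointing down, gripper open.
Joint ranges: [-2.7, 2.7], [-0.37, 2.16], [-1.27, 1.26], [0.24, 2.4], [-1.31, 4.45], [0.19, 1.91], [-2.76, 2.76]. Speed limits (rad/s): [2.39, 2.39, 3.14, 3.14, 3.14, 3.14, 3.14].

INTERFACE

Orientations are given as [roll, pitch, yaw] about the fixed x, y, z axes, in that order (R = Rz(yaw) Ry(pitch) Rx(roll)).
In Python, from plant import manip gives the robot as it stands.
- The arm moves only by the tool apply_moves, never from a script. Its argument "targets" is a list of rows, each an object with "translation": the shift along the world's x, y, z in cm, a list of three; "twist": the turn about the world's z in rad. In form: [{"translation": [tx, ty, tz], "twist": twist}, ...]. A call has 1 to 12 rows; each row is the pose to reach, as a shift and turn from the pose commanded when the call began; what a row does not reach only later rows make up. A row lasts 1/8 s, in which the tool goes at most 62.5 mm and 10.7 degrees, less where a joint would pass 70% of its speed; a pose out of reach is approached as far as the arm can. A call with a gripper value outside its range is refused whole. "fingers" is the closure in counts, from 0 (fully open) to 255 (shut), set as the call begins (left out, the last holds). The fingers move at their own pace and stop on an object; the grip force is fixed at half the most. Time passes only in rows, so rows that repeat a pose let the fingers close. It gives the time, the measured TCP pose, the force, the opening and the grip force at its end, in the units of the state.
- manip.state(): the state, without advancing time (a new reading comes with each control period).
- manip.snapshot(name): name is "scene" or "top"; returns the picture (420x560x3 uint8, blue, green, red); there is no depth.
- manip.camera_model(name): a dict with "intrinsics" (3x3 intrinsics, pixels), "eye" and "orientation" of the camera in the world. Camera axes: x right, y down, z forward; pixel columns grow to the right and rows downward; lengths in m; the calibration is good to about 2 mm. A picture is of the moment at which its call begins. camera_model takes no time and is no camera call.
- manip.finish_job(): hands the job in; it is judged then, once.
The state is a dict: "clock": time; "joint_pos": joint angles; "joint_vel": joint speeds; "joint_torque": joint torques, N m; "eef_pos": TCP position; "tool_rot": TCP orientation; "contact_force": force on the tool from outside, world axes, zero at the start; "ft_torque": the same for the moment, N m; "gripper_width": finger opening in m; "gripper_force": force on a finger pad.
Only numpy, scipy, OpenCV 4.12 (cv2) and the standard library are available. Lean on these libraries where they do the work, as an engineer would, in place of code of your own. Each camera call takes 0.05 s, during which the arm holds its last target. There are 200 camera calls.

TASK

Get the binding punch ready for full-width sheets: run the fingertips lightly along the row of die pins so that every pin is pushed fully home, and push the paper side stop out to the left end of its track. Only touch and push, lift and carry nothing; do not press hard or shove the punch from its place, and leave the other things on and around it where they are.

Things in the scene. Friction and masses are not known exactly. Their poses are not given: they have to be found in the camera images.
- punch: Binding punch, loose, 3.2 kg: white covers on a dark base, 290 wide (its y), 140 deep (its x), 61 high in front, 74 at the rear; lever 140 high at its right rear. Origin: centre of underside; x from front to back, y to its left, z up. Front 45 mm is the flat paper shelf, top 12 above the worktop; over it twelve steel die pins stick out of the upright pin plate (face at x = -25). All mm
- row_right (a point): Middle of the front of the rightmost pin's head when that pin is fully home: 8 mm in front of the pin plate, 42 mm above the worktop
- row_left (a point): The same for the leftmost pin; the twelve pins stand 14.29 mm apart on the straight line between the two points (157 mm). Axes of both points as the punch's
- stop_face (a point): Paper side stop: a black fence on the shelf left of the pins, 30 mm long (punch x -64 to -34 mm), 28 mm high, top 40 mm above the worktop. The point: middle of its flat face towards the pins, 32 mm above the worktop; axes as the punch's
- paper_stop (a joint): Travel of the side stop along its track, m: 0 = nearest the pins, 0.048 = at the left end of its track (outermost, full paper width). Grows to the punch's +y; slides with about 1.2 N and stays where it is left
- pin_1 (a joint): Die pin 1, the rightmost: round steel domed head 8.8 mm across; slides along the punch's x with about 1.5 N and stays where it is left, no spring. Value in m: 0 = pulled fully out (front of the head 14.5 mm before the pin plate), 0.0065 = fully home (8 mm before it). A slanted finger face run along the row rides the heads in; a blunt edge catches on one that is far out
- pin_2 (a joint): Die pin 2 counted from the right, like pin 1
- pin_3 (a joint): Die pin 3 counted from the right, like pin 1
- pin_4 (a joint): Die pin 4 counted from the right, like pin 1
- pin_5 (a joint): Die pin 5 counted from the right, like pin 1
- pin_6 (a joint): Die pin 6 counted from the right, like pin 1
- pin_7 (a joint): Die pin 7 counted from the right, like pin 1
- pin_8 (a joint): Die pin 8 counted from the right, like pin 1
- pin_9 (a joint): Die pin 9 counted from the right, like pin 1
- pin_10 (a joint): Die pin 10 counted from the right, like pin 1
- pin_11 (a joint): Die pin 11 counted from the right, like pin 1
- pin_12 (a joint): Die pin 12 counted from the right, like pin 1
- eraser: Vinyl eraser in a dark card sleeve, 22x58x12 mm, lying on the raised rear cover of the punch. Bystander; origin: centre of its underside
- binder_clip: Black binder clip, 45x32x13 mm, lying on the raised rear cover of the punch. Bystander; origin: centre of its underside
- pencil: Green pencil, 123 mm long, 7 mm thick, on the worktop to the right of the punch. Bystander; origin: centre of its underside
- note_pad: Pad of sticky notes, 76x76x14 mm, on the worktop to the right of the punch. Bystander; origin: centre of its underside
- glue: Glue stick lying on the worktop, 25 mm thick, 90 mm long, left of the punch. Bystander; origin: centre of its underside
- staple_box: Card box of staples, 51x75x24 mm, left of the punch. Bystander; origin: centre of its underside
- mug: White mug with dark dots, 91 mm high, left of the punch. Bystander; origin: centre of its underside

How it is judged:
At the end, for the whole second after the job is handed in: Every one of the twelve pins is home to within 2 mm, the side stop is within 4 mm of the left end of its track, and the punch stands still, within 20 mm of where it stood (value of joint each of pin_1, pin_2, pin_3, pin_4, pin_5, pin_6, pin_7, pin_8, pin_9, pin_10, pin_11, pin_12 above 0.0045 m and value of joint paper_stop above 0.044 m and distance of punch from where it was at the start of the episode below 0.02 m and linear speed of punch below 0.02 m/s); the robot touches nothing.
It fails at once if the punch is lifted (10 mm), tipped (0.1 rad) or shoved more than 25 mm (height (world z) of punch above 0.01 m or angle between punch's own z axis and vertical above 0.1 rad or distance of punch from where it was at the start of the episode above 0.025 m).
It fails at once if the fingers press on the punch harder than 45 N (contact force between the fingers and punch above 45 N).
It fails at once if one of the other things is moved or lifted by more than 25 mm (distance of any of eraser, binder_clip, pencil, note_pad, glue, staple_box, mug from where it was at the start of the episode above 0.025 m).
It also fails if it takes over 50 s, if anything falls off the work surface, if the arm or the gripper's body presses on something with over 40 N, if the wrist force passes 120 N, or if a joint passes its speed limit or range.

## Working session

There is one attempt and no reset: what is moved stays moved. The work goes in short steps, Python scripts to look and compute and a tool call to move; the robot and the scene stay as the last step left them, time stands still between calls to the robot, and variables do not carry over. Pictures are saved under pics/ and viewed, at most 10 in all, crops included, and the job is handed in when it is done.

Besides the shell and the picture viewer there is one more tool, called as name(argument=value, ...) on one line, values as JSON. apply_moves: Moves the arm, as the interface text tells. Its arguments: {"type":"object","properties":{"targets":{"type":"array","items":{"type":"object","properties":{"translation":{"type":"array","items":{"type":"number"}},"twist":{"type":"number"}}}},"fingers":{"type":"number"}},"required":["targets"]}

```bash
mkdir -p pics
cat > h.py <<'E'
import numpy as np, cv2
from plant import manip
def cam(n):
    c=manip.camera_model(n); return np.array(c["intrinsics"]),np.array(c["eye"]),np.array(c["orientation"])
def RR(o):
    from scipy.spatial.transform import Rotation as R
    if o.shape==(3,3): return o
    return R.from_euler('xyz',o).as_matrix() if o.size==3 else R.from_quat(o).as_matrix()
def pix2z(n,u,v,z):
    K,e,o=cam(n); d=RR(o)@np.linalg.inv(K)@[u,v,1]; return e+d*(z-e[2])/d[2]
def proj(n,p):
    K,e,o=cam(n); q=K@(RR(o).T@(np.array(p)-e)); return q[:2]/q[2]
E
python3 - <<'E'
from h import *
for n in("scene","top"):
    im=manip.snapshot(n); cv2.imwrite(f"pics/{n}0.png",im); print(n,manip.camera_model(n))
print(manip.state())
a=cv2.imread("pics/scene0.png");b=cv2.imread("pics/top0.png")
E
```

```text
scene {'intrinsics': array([[507.10069091,   0.        , 282.89372253],
       [  0.        , 507.10069091, 212.99783038],
       [  0.        ,   0.        ,   1.        ]]), 'eye': array([-0.05648731,  1.25184346,  0.65074451]), 'orientation': array([-1.97909063, -0.0121525 , -2.67718351])}
top {'intrinsics': array([[383.48995738,   0.        , 279.51350321],
       [  0.        , 383.48995738, 211.58246615],
       [  0.        ,   0.        ,   1.        ]]), 'eye': array([0.34481113, 0.05124684, 1.09120988]), 'orientation': array([-2.96931764,  0.01296562, -1.56597169])}
{'clock': 0.1, 'joint_pos': array([ 1.21577225,  0.53707142, -0.00445243,  1.53874751,  0.0025669 ,
        1.06727591, -0.07120503]), 'joint_vel': array([ 0.00098698, -0.00138563, -0.00203081, -0.0028799 ,  0.00038002,
       -0.00034868,  0.00056024]), 'joint_torque': array([ 4.15475792e-03, -5.84567964e+01,  1.05261181e+00, -2.59775126e+01,
        1.26773666e-02,  4.59255913e-03, -3.70611122e-05]), 'eef_pos': array([ 0.18499575, -0.62257826,  0.24952328]), 'tool_rot': array([-3.14009780e+00,  7.50461402e-05,  2.88886636e-01]), 'contact_force': array([-0.32860619, -0.51451705,  0.51889506]), 'ft_torque': array([0.03034609, 0.00608563, 0.03650239]), 'gripper_force': 0.0, 'gripper_width': 0.08537121084712256}
```

View pics/scene0.png

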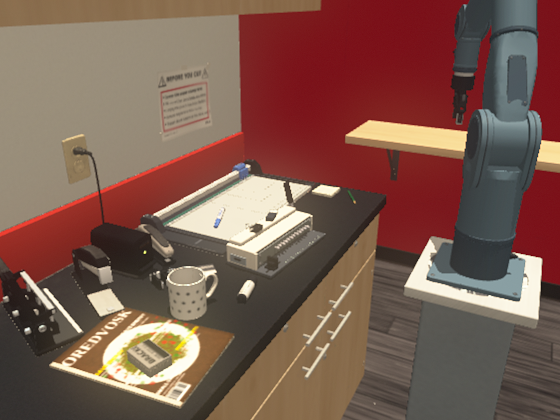

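View pics/top0.png

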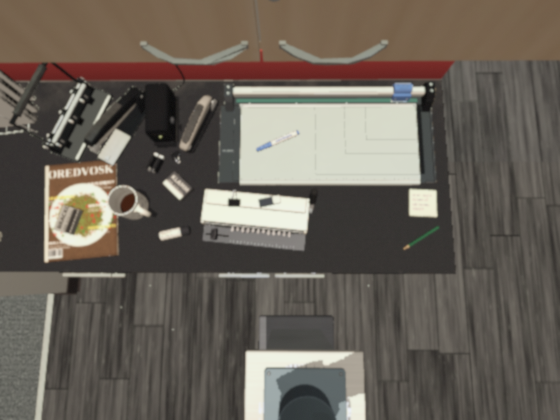

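The scene view shows the punch at about (270,240), and the top view shows it at about (255,220). Its pins face the robot and the stop is near (214,235). I'll enlarge both.

Run:
```python
from h import *
a=cv2.imread("pics/top0.png")[180:260,190:325]
cv2.imwrite("pics/topc.png",cv2.resize(a,(0,0),fx=5.9,fy=5.9,interpolation=cv2.INTER_CUBIC))
a=cv2.imread("pics/scene0.png")[175:275,215:335]
cv2.imwrite("pics/scenec.png",cv2.resize(a,(0,0),fx=6,fy=6,interpolation=cv2.INTER_CUBIC))
```

```text
(no output)
```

View pics/topc.png

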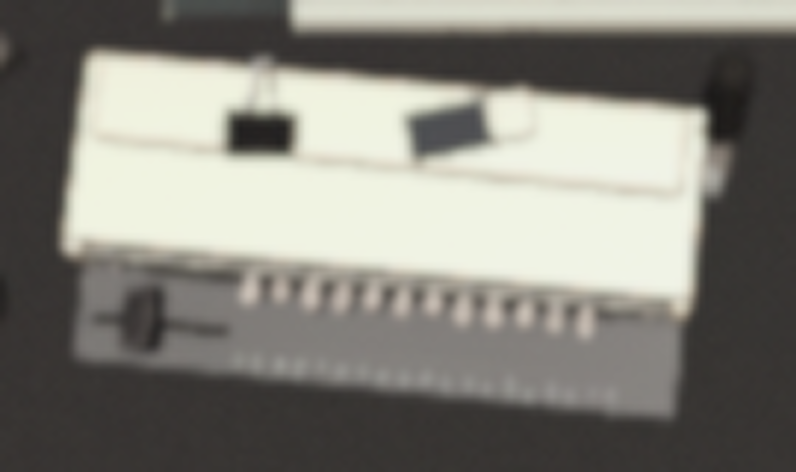

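View pics/scenec.png

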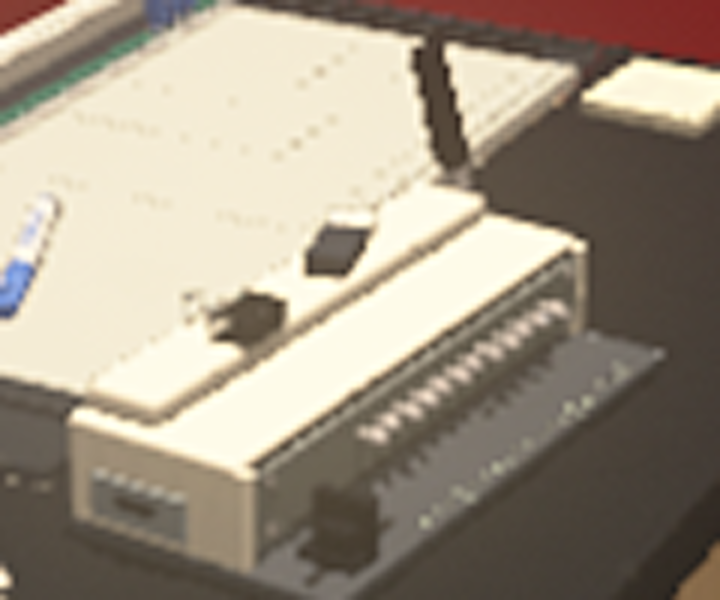

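Run:
```python
from h import *
P=lambda x,y,z:pix2z("top",x/5.9-.4+190,y/5.9-.4+180,z)
S=lambda x,y,z:pix2z("scene",x/6-.4+215,y/6-.4+175,z)
for n,a in dict(shL=(75,360,.012),shR=(672,417,.012),cvL=(65,252,.061),cvR=(690,317,.061),rL=(88,52,.074),rR=(706,108,.074),pinL=(249,304,.042),pinR=(585,338,.042),stR=(160,318,.04),stfront=(140,350,.04),trL=(92,318,.012),trR=(230,330,.012)).items(): print(n,P(*a).round(4))
for n,a in dict(cvL=(250,472,.061),cvR=(585,243,.061),shR=(665,352,.012),pinL=(375,435,.042),pinR=(556,310,.042),stTopR=(378,490,.04)).items(): print("s",n,S(*a).round(4))
L=P(65,252,.061);R=P(690,317,.061);d=R-L;print(np.linalg.norm(d),np.arctan2(d[0],-d[1]))
L=P(75,360,.012);R=P(672,417,.012);d=R-L;print(np.linalg.norm(d),np.arctan2(d[0],-d[1]))
L=P(88,52,.074);R=P(706,108,.074);d=R-L;print(np.linalg.norm(d),np.arctan2(d[0],-d[1]))
```

```text
shL [0.4487 0.284  0.012 ]
shR [ 0.4225 -0.0017  0.012 ]
cvL [0.4938 0.28   0.061 ]
cvR [ 0.4647 -0.0078  0.061 ]
rL [0.5854 0.2702 0.074 ]
rR [ 0.5595 -0.0151  0.074 ]
pinL [0.4723 0.197  0.042 ]
pinR [0.4569 0.04   0.042 ]
stR [0.4658 0.2389 0.04  ]
stfront [0.4508 0.2477 0.04  ]
trL [0.4689 0.2766 0.012 ]
trR [0.4634 0.21   0.012 ]
s cvL [0.4935 0.2849 0.061 ]
s cvR [0.466  0.0033 0.061 ]
s shR [0.4222 0.0024 0.012 ]
s pinL [0.4799 0.1984 0.042 ]
s pinR [0.4631 0.0427 0.042 ]
s stTopR [0.4574 0.2393 0.04  ]
0.2892693031010425 -0.10103482365504149
0.2868722026134126 -0.09121659099777966
0.28645331167528526 -0.09037424210558126
```

The top and scene views agree: punch centre is about (0.504, 0.134) with yaw about −0.094. The pins span punch y from −98 to +60 mm, and the stop face is at y ≈ 101 mm. With the current tool yaw (0.289), the closed fingers show a slanted face for a sweep to the left.

apply_moves(targets=[{"translation": [4, 6, 0], "twist": 0}, {"translation": [8, 12, 0], "twist": 0}, {"translation": [12, 18, 0], "twist": 0}, {"translation": [16, 24, 0], "twist": 0}, {"translation": [18, 30, 0], "twist": 0}, {"translation": [20, 36, 0], "twist": 0}, {"translation": [22, 42, 0], "twist": 0}, {"translation": [23, 48, 0], "twist": 0}, {"translation": [24, 54, 0], "twist": 0}, {"translation": [24.6, 59, 0], "twist": 0}, {"translation": [24.6, 63.3, 0], "twist": 0}, {"translation": [24.6, 63.3, 0], "twist": 0}], fingers=255)

```text
clock: 1.6
eef_pos: [0.431, 0.0146, 0.2504]
tool_rot: [-3.14, -0.001, 0.297]
contact_force: [0.6, -0.6, -0.5]
gripper_width: 0.0001
gripper_force: 0.0
```

apply_moves(targets=[{"translation": [0, 0, -4], "twist": 0}, {"translation": [0, 0, -8], "twist": 0}, {"translation": [0, 0, -12], "twist": 0}, {"translation": [0, 0, -15], "twist": 0}, {"translation": [0, 0, -15], "twist": 0}, {"translation": [0, 0, -15], "twist": 0}])

```text
clock: 2.35
eef_pos: [0.4317, 0.0095, 0.1011]
tool_rot: [3.141, -0.001, 0.288]
contact_force: [-0.8, -0.0, 1.1]
gripper_width: -0.0002
gripper_force: 0.0
```

Run:
```python
from h import *
s=manip.state(); print(s["clock"],s["eef_pos"],s["tool_rot"],s["contact_force"],s["gripper_width"],manip.tip_reach)
a=manip.snapshot("scene")[150:270,220:360]; b=manip.snapshot("top")[170:270,190:330]
cv2.imwrite("pics/c1.png",np.hstack([cv2.resize(x,(400,int(400*x.shape[0]/x.shape[1])),interpolation=cv2.INTER_CUBIC)[:285] for x in(a,b)]))
```

```text
2.35 [0.43165366 0.00951893 0.1010846 ] [ 3.14117667e+00 -7.13152594e-04  2.88216766e-01] [-0.75198362 -0.04549573  1.13668702] -0.00021206126578337257 0.019
```

View pics/c1.png

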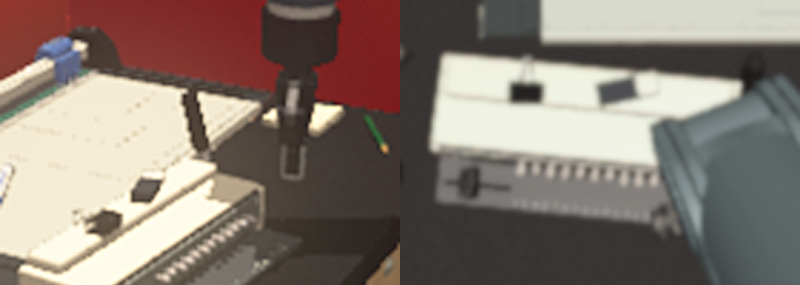

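The fingers are closed and above the worktop at the right end of the shelf, with the arm clear of the lever. Next I move over pin 1, descend, and feel forward for its home position.

apply_moves(targets=[{"translation": [0.2, 2, 0], "twist": 0}, {"translation": [0.4, 4.1, 0], "twist": 0}, {"translation": [0.4, 4.1, -1.5], "twist": 0}, {"translation": [0.4, 4.1, -3], "twist": 0}, {"translation": [0.4, 4.1, -4.5], "twist": 0}, {"translation": [0.4, 4.1, -5.1], "twist": 0}, {"translation": [0.4, 4.1, -5.1], "twist": 0}, {"translation": [0.4, 4.1, -5.1], "twist": 0}])

```text
clock: 3.45
eef_pos: [0.4353, 0.0509, 0.0495]
tool_rot: [3.142, -0.0, 0.289]
contact_force: [-0.6, -0.2, -0.3]
gripper_width: -0.0003
gripper_force: 0.0
```

apply_moves(targets=[{"translation": [0.2, 0, 0], "twist": 0}, {"translation": [0.4, 0, 0], "twist": 0}, {"translation": [0.6, 0, 0], "twist": 0}, {"translation": [0.6, 0, 0], "twist": 0}])

```text
clock: 3.95
eef_pos: [0.4414, 0.0509, 0.0494]
tool_rot: [3.142, -0.0, 0.289]
contact_force: [0.1, 0.1, -0.3]
gripper_width: -0.0001
gripper_force: 0.0
```

apply_moves(targets=[{"translation": [0.1, 0, 0], "twist": 0}, {"translation": [0.2, 0, 0], "twist": 0}, {"translation": [0.3, 0, 0], "twist": 0}, {"translation": [0.3, 0, 0], "twist": 0}])

```text
clock: 4.45
eef_pos: [0.4442, 0.0509, 0.0493]
tool_rot: [-3.142, -0.0, 0.289]
contact_force: [0.1, 1.0, -0.0]
gripper_width: -0.0001
gripper_force: 0.0
```

apply_moves(targets=[{"translation": [0.1, 0, 0], "twist": 0}, {"translation": [0.2, 0, 0], "twist": 0}, {"translation": [0.2, 0, 0], "twist": 0}])

```text
clock: 4.82
eef_pos: [0.4462, 0.0509, 0.0493]
tool_rot: [3.142, -0.0, 0.289]
contact_force: [-0.6, 0.3, -0.3]
gripper_width: -0.0
gripper_force: 0.0
```

apply_moves(targets=[{"translation": [0.1, 0, 0], "twist": 0}, {"translation": [0.2, 0, 0], "twist": 0}, {"translation": [0.2, 0, 0], "twist": 0}])

```text
clock: 5.2
eef_pos: [0.4478, 0.0509, 0.0492]
tool_rot: [-3.142, 0.001, 0.289]
contact_force: [-0.9, -0.2, 0.0]
gripper_width: -0.0001
gripper_force: 0.5
```

Run:
```python
from h import *
a=manip.snapshot("scene")[185:265,240:340]; b=manip.snapshot("top")[190:260,195:300]
print(manip.state()["contact_force"])
cv2.imwrite("pics/c2.png",np.vstack([cv2.resize(x,(480,int(480*x.shape[0]/x.shape[1])),interpolation=cv2.INTER_CUBIC)[:300] for x in(a,b)]))
```

```text
[-1.99649507 -0.23206113 -0.21108445]
```

View pics/c2.png

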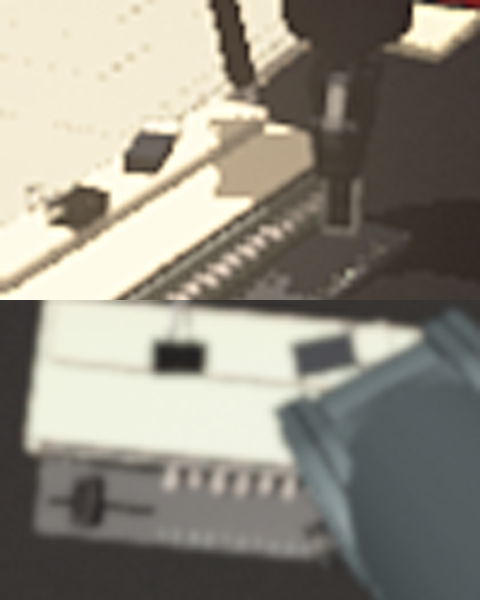

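The fingertips are at the right end of the pin row and just touching pin 1, with about 1–2 N. Continuing until the force climbs at the home stop.

apply_moves(targets=[{"translation": [0.1, 0, 0], "twist": 0}, {"translation": [0.1, 0, 0], "twist": 0}, {"translation": [0.1, 0, 0], "twist": 0}])

```text
clock: 5.68
eef_pos: [0.449, 0.0508, 0.0492]
tool_rot: [3.142, 0.0, 0.289]
contact_force: [-2.1, 0.1, 0.1]
gripper_width: 0.0001
gripper_force: 0.8
```

apply_moves(targets=[{"translation": [0.1, 0, 0], "twist": 0}, {"translation": [0.1, 0, 0], "twist": 0}, {"translation": [0.1, 0, 0], "twist": 0}])

```text
clock: 6.05
eef_pos: [0.4501, 0.0508, 0.0493]
tool_rot: [3.142, 0.0, 0.289]
contact_force: [-1.7, -0.4, -0.1]
gripper_width: -0.0001
gripper_force: 0.9
```

apply_moves(targets=[{"translation": [0.1, 0, 0], "twist": 0}, {"translation": [0.1, 0, 0], "twist": 0}, {"translation": [0.1, 0, 0], "twist": 0}])

```text
clock: 6.42
eef_pos: [0.4508, 0.0508, 0.0492]
tool_rot: [3.142, 0.001, 0.289]
contact_force: [-2.9, -0.1, 1.2]
gripper_width: 0.0
gripper_force: 1.7
```

apply_moves(targets=[{"translation": [0.1, 0, 0], "twist": 0}, {"translation": [0.1, 0, 0], "twist": 0}, {"translation": [0.1, 0, 0], "twist": 0}])

```text
clock: 6.8
eef_pos: [0.4521, 0.0507, 0.0492]
tool_rot: [3.141, 0.0, 0.289]
contact_force: [-2.6, -2.1, 0.5]
gripper_width: 0.0001
gripper_force: 1.7
```

apply_moves(targets=[{"translation": [0.1, 0, 0], "twist": 0}, {"translation": [0.1, 0, 0], "twist": 0}, {"translation": [0.1, 0, 0], "twist": 0}])

```text
clock: 7.18
eef_pos: [0.4531, 0.0507, 0.0493]
tool_rot: [3.141, 0.0, 0.289]
contact_force: [-3.0, -3.2, 0.6]
gripper_width: -0.0001
gripper_force: 1.8
```

apply_moves(targets=[{"translation": [0.1, 0, 0], "twist": 0}, {"translation": [0.1, 0, 0], "twist": 0}, {"translation": [0.1, 0, 0], "twist": 0}])

```text
clock: 7.55
eef_pos: [0.4538, 0.0507, 0.0492]
tool_rot: [3.141, 0.001, 0.289]
contact_force: [-4.5, -3.2, -0.0]
gripper_width: -0.0001
gripper_force: 2.3
```

apply_moves(targets=[{"translation": [0.1, 0, 0], "twist": 0}, {"translation": [0.1, 0, 0], "twist": 0}, {"translation": [0.1, 0, 0], "twist": 0}])

```text
clock: 7.92
eef_pos: [0.4539, 0.0506, 0.0491]
tool_rot: [3.142, 0.002, 0.289]
contact_force: [-6.0, -3.1, 3.3]
gripper_width: 0.0002
gripper_force: 3.2
```

apply_moves(targets=[{"translation": [0.1, 0, 0], "twist": 0}, {"translation": [0.1, 0, 0], "twist": 0}, {"translation": [0.1, 0, 0], "twist": 0}])

```text
clock: 8.3
eef_pos: [0.4541, 0.0506, 0.049]
tool_rot: [-3.142, 0.004, 0.289]
contact_force: [-7.3, -2.5, 4.4]
gripper_width: -0.0004
gripper_force: 4.2
```

The force rises at TCP x ≈ 0.454, so pin 1 is home. Now I sweep left along the punch's y direction.

apply_moves(targets=[{"translation": [0.05, 0.5, 0], "twist": 0}, {"translation": [0.09, 1.0, 0], "twist": 0}, {"translation": [0.14, 1.5, 0], "twist": 0}, {"translation": [0.19, 2.0, 0], "twist": 0}])

```text
clock: 8.8
eef_pos: [0.4556, 0.0686, 0.0485]
tool_rot: [3.14, 0.006, 0.287]
contact_force: [-4.1, -2.0, -0.6]
gripper_width: 0.0001
gripper_force: 2.7
```

apply_moves(targets=[{"translation": [0.05, 0.5, 0], "twist": 0}, {"translation": [0.09, 1.0, 0], "twist": 0}, {"translation": [0.14, 1.5, 0], "twist": 0}, {"translation": [0.19, 2.0, 0], "twist": 0}])

```text
clock: 9.3
eef_pos: [0.4561, 0.0806, 0.048]
tool_rot: [3.131, 0.014, 0.281]
contact_force: [-5.6, -28.0, 4.9]
gripper_width: -0.0001
gripper_force: 14.1
```

A pin caught the fingers, with 28 N along y. I'm backing off to look.

apply_moves(targets=[{"translation": [-0.1, -1.2, 0], "twist": 0}, {"translation": [-1.5, -1.4, 0], "twist": 0}, {"translation": [-3, -1.4, 0], "twist": 0}, {"translation": [-3, -4, 0], "twist": 0}, {"translation": [-3, -8, 3], "twist": 0}, {"translation": [-3, -12, 8], "twist": 0}, {"translation": [-3, -14, 8], "twist": 0}, {"translation": [-3, -14, 8], "twist": 0}])

```text
clock: 10.3
eef_pos: [0.4304, -0.0497, 0.13]
tool_rot: [3.14, -0.002, 0.287]
contact_force: [-0.8, 0.3, -0.2]
gripper_width: -0.0
gripper_force: 0.0
```

Run:
```python
from h import *
a=manip.snapshot("scene")[210:260,265:325]; b=manip.snapshot("top")[215:255,195:310]
cv2.imwrite("pics/c3.png",np.vstack([cv2.resize(x,(600,int(600*x.shape[0]/x.shape[1])),interpolation=cv2.INTER_CUBIC)[:390] for x in(a,b)]))
```

```text
(no output)
```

View pics/c3.png

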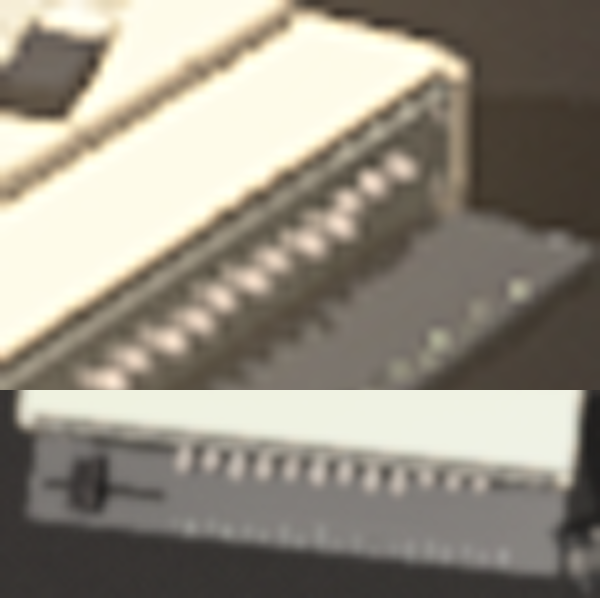

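The view shows pins 1–3 home. Pin 4, which is far out, caught on the narrow finger's side. I'll switch to pressing the remaining pins straight in one at a time, with the finger square to the plate.

apply_moves(targets=[{"translation": [0, 4, 0], "twist": -0.18}, {"translation": [0.5, 9, 0], "twist": -0.36}, {"translation": [1.3, 13.4, 0], "twist": -0.383}, {"translation": [1.3, 13.4, -3], "twist": -0.383}, {"translation": [1.3, 13.4, -6], "twist": -0.383}, {"translation": [1.3, 13.4, -7.9], "twist": -0.383}, {"translation": [1.3, 13.4, -7.9], "twist": -0.383}, {"translation": [1.3, 13.4, -7.9], "twist": -0.383}])

```text
clock: 11.4
eef_pos: [0.4429, 0.086, 0.0506]
tool_rot: [-3.141, -0.0, -0.093]
contact_force: [0.4, 0.3, 0.8]
gripper_width: -0.0001
gripper_force: 0.0
```

apply_moves(targets=[{"translation": [0.6, -0.06, 0], "twist": 0}, {"translation": [1.0, -0.09, 0], "twist": 0}, {"translation": [1.4, -0.13, 0], "twist": 0}, {"translation": [1.4, -0.13, 0], "twist": 0}])

```text
clock: 11.9
eef_pos: [0.4569, 0.0834, 0.0503]
tool_rot: [3.141, 0.0, -0.095]
contact_force: [-1.5, -1.6, 0.7]
gripper_width: 0.0002
gripper_force: 1.0
```

apply_moves(targets=[{"translation": [0.15, -0.01, 0], "twist": 0}, {"translation": [0.3, -0.03, 0], "twist": 0}, {"translation": [0.3, -0.03, 0], "twist": 0}])

```text
clock: 12.28
eef_pos: [0.4573, 0.0832, 0.0499]
tool_rot: [3.14, 0.005, -0.094]
contact_force: [-9.1, 0.2, 6.2]
gripper_width: -0.0005
gripper_force: 4.2
```

Pin 4 is home: the force rose from 1.5 N to 9 N at TCP x ≈ 0.457. Next are pins 5 and 6.

apply_moves(targets=[{"translation": [-1.7, 0.16, 0], "twist": 0}, {"translation": [-1.57, 1.58, 0], "twist": 0}, {"translation": [-0.9, 1.52, 0], "twist": 0}, {"translation": [-0.4, 1.47, 0], "twist": 0}, {"translation": [0.08, 1.43, 0], "twist": 0}, {"translation": [0.08, 1.43, 0], "twist": 0}, {"translation": [-1.57, 1.58, 0], "twist": 0}, {"translation": [-1.43, 3.0, 0], "twist": 0}, {"translation": [-0.8, 2.94, 0], "twist": 0}, {"translation": [-0.3, 2.9, 0], "twist": 0}, {"translation": [0.22, 2.85, 0], "twist": 0}, {"translation": [0.22, 2.85, 0], "twist": 0}])

```text
clock: 13.78
eef_pos: [0.4603, 0.1116, 0.0498]
tool_rot: [3.14, 0.004, -0.094]
contact_force: [-5.5, 1.6, 4.7]
gripper_width: 0.0001
gripper_force: 3.4
```

apply_moves(targets=[{"translation": [-1.65, 0.15, 0], "twist": 0}, {"translation": [-1.52, 1.57, 0], "twist": 0}, {"translation": [-0.85, 1.52, 0], "twist": 0}, {"translation": [-0.35, 1.47, 0], "twist": 0}, {"translation": [0.13, 1.43, 0], "twist": 0}, {"translation": [0.13, 1.43, 0], "twist": 0}])

```text
clock: 14.52
eef_pos: [0.4619, 0.1259, 0.0498]
tool_rot: [3.14, 0.004, -0.094]
contact_force: [-6.1, 2.3, 4.2]
gripper_width: -0.0004
gripper_force: 3.3
```

Forces stay consistent at about 6 N at each home stop. Now pins 8–12.

apply_moves(targets=[{"translation": [-1.65, 0.15, 0], "twist": 0}, {"translation": [-1.52, 1.57, 0], "twist": 0}, {"translation": [-0.85, 1.52, 0], "twist": 0}, {"translation": [-0.35, 1.47, 0], "twist": 0}, {"translation": [0.13, 1.43, 0], "twist": 0}, {"translation": [0.13, 1.43, 0], "twist": 0}, {"translation": [-1.52, 1.57, 0], "twist": 0}, {"translation": [-1.38, 3.0, 0], "twist": 0}, {"translation": [-0.75, 2.94, 0], "twist": 0}, {"translation": [-0.25, 2.9, 0], "twist": 0}, {"translation": [0.27, 2.85, 0], "twist": 0}, {"translation": [0.27, 2.85, 0], "twist": 0}])

```text
clock: 16.02
eef_pos: [0.4648, 0.1543, 0.0499]
tool_rot: [3.14, 0.003, -0.094]
contact_force: [-5.5, 1.3, 3.0]
gripper_width: 0.0002
gripper_force: 2.9
```

apply_moves(targets=[{"translation": [-1.65, 0.15, 0], "twist": 0}, {"translation": [-1.52, 1.57, 0], "twist": 0}, {"translation": [-0.85, 1.52, 0], "twist": 0}, {"translation": [-0.35, 1.47, 0], "twist": 0}, {"translation": [0.13, 1.43, 0], "twist": 0}, {"translation": [0.13, 1.43, 0], "twist": 0}, {"translation": [-1.52, 1.57, 0], "twist": 0}, {"translation": [-1.38, 3.0, 0], "twist": 0}, {"translation": [-0.75, 2.94, 0], "twist": 0}, {"translation": [-0.25, 2.9, 0], "twist": 0}, {"translation": [0.27, 2.85, 0], "twist": 0}, {"translation": [0.27, 2.85, 0], "twist": 0}])

```text
clock: 17.52
eef_pos: [0.4679, 0.1827, 0.0499]
tool_rot: [3.141, 0.003, -0.095]
contact_force: [-4.8, 1.0, 2.5]
gripper_width: 0.0002
gripper_force: 2.4
```

apply_moves(targets=[{"translation": [-1.65, 0.15, 0], "twist": 0}, {"translation": [-1.52, 1.57, 0], "twist": 0}, {"translation": [-0.85, 1.52, 0], "twist": 0}, {"translation": [-0.35, 1.47, 0], "twist": 0}, {"translation": [0.13, 1.43, 0], "twist": 0}, {"translation": [0.13, 1.43, 0], "twist": 0}])

```text
clock: 18.27
eef_pos: [0.4694, 0.1971, 0.05]
tool_rot: [3.141, 0.002, -0.095]
contact_force: [-4.5, 0.7, 2.4]
gripper_width: -0.0001
gripper_force: 2.4
```

All pins have been pressed. Now I retract slightly, lower 8 mm, and move left onto the stop face.

apply_moves(targets=[{"translation": [-1.2, 0.11, 0], "twist": 0}, {"translation": [-1.17, 0.5, -0.8], "twist": 0}, {"translation": [-1.08, 1.5, -0.8], "twist": 0}, {"translation": [-0.99, 2.3, -0.8], "twist": 0}, {"translation": [-0.94, 2.8, -0.8], "twist": 0}, {"translation": [-0.89, 3.3, -0.8], "twist": 0}, {"translation": [-0.84, 3.8, -0.8], "twist": 0}, {"translation": [-0.84, 3.8, -0.8], "twist": 0}])

```text
clock: 19.27
eef_pos: [0.4618, 0.2359, 0.0424]
tool_rot: [-3.141, -0.0, -0.094]
contact_force: [-0.1, 0.1, -0.4]
gripper_width: 0.0002
gripper_force: 0.0
```

Run:
```python
from h import *
a=manip.snapshot("scene")[205:275,235:320]; b=manip.snapshot("top")[215:255,195:310]
cv2.imwrite("pics/c4.png",np.vstack([cv2.resize(x,(480,int(480*x.shape[0]/x.shape[1])),interpolation=cv2.INTER_CUBIC)[:400] for x in(a,b)]))
```

```text
(no output)
```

View pics/c4.png

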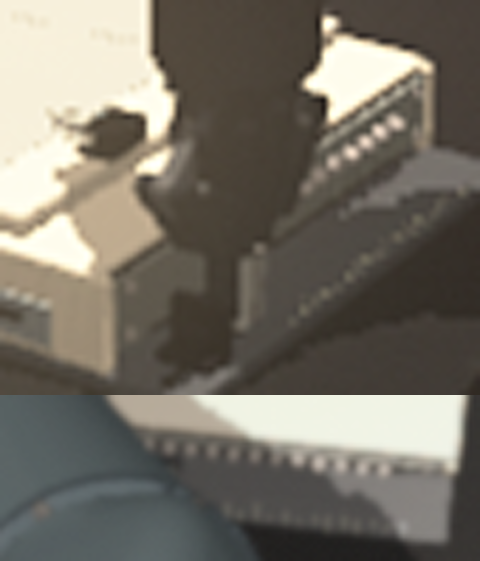

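The finger is just to the right of the black stop, and the visible pins are in. I'll push left gently while watching the force.

apply_moves(targets=[{"translation": [0.05, 0.5, 0], "twist": 0}, {"translation": [0.09, 1.0, 0], "twist": 0}, {"translation": [0.12, 1.3, 0], "twist": 0}, {"translation": [0.14, 1.5, 0], "twist": 0}, {"translation": [0.14, 1.5, 0], "twist": 0}])

```text
clock: 20.0
eef_pos: [0.4631, 0.2508, 0.0423]
tool_rot: [-3.141, -0.0, -0.094]
contact_force: [0.1, -1.3, -0.4]
gripper_width: 0.0
gripper_force: 0.0
```

apply_moves(targets=[{"translation": [0.02, 0.2, 0], "twist": 0}, {"translation": [0.04, 0.4, 0], "twist": 0}, {"translation": [0.05, 0.5, 0], "twist": 0}, {"translation": [0.05, 0.5, 0], "twist": 0}])

```text
clock: 20.5
eef_pos: [0.4636, 0.2557, 0.0423]
tool_rot: [-3.141, -0.0, -0.094]
contact_force: [-0.6, -0.1, -0.4]
gripper_width: -0.0004
gripper_force: 0.3
```

apply_moves(targets=[{"translation": [0.02, 0.2, 0], "twist": 0}, {"translation": [0.04, 0.4, 0], "twist": 0}, {"translation": [0.05, 0.5, 0], "twist": 0}, {"translation": [0.05, 0.5, 0], "twist": 0}])

```text
clock: 21.0
eef_pos: [0.4638, 0.2578, 0.0421]
tool_rot: [3.137, 0.001, -0.096]
contact_force: [-0.5, -7.0, 5.4]
gripper_width: 0.0003
gripper_force: 3.9
```

The force jumped to 7 N, so the stop is at its end. I back off, rise, move away and inspect.

apply_moves(targets=[{"translation": [-0.1, -1, 0], "twist": 0}, {"translation": [-0.5, -1.5, 2], "twist": 0}, {"translation": [-0.5, -1.5, 7], "twist": 0}, {"translation": [-0.5, -2, 12], "twist": 0}, {"translation": [-0.5, -8, 15], "twist": 0}, {"translation": [-0.5, -14, 15], "twist": 0}, {"translation": [-0.5, -20, 15], "twist": 0}, {"translation": [-0.5, -26, 15], "twist": 0}, {"translation": [-0.5, -32, 15], "twist": 0}, {"translation": [-0.5, -36, 15], "twist": 0}, {"translation": [-0.5, -38, 15], "twist": 0}, {"translation": [-0.5, -38, 15], "twist": 0}])

```text
clock: 22.5
eef_pos: [0.4591, -0.1208, 0.1923]
tool_rot: [3.141, -0.001, -0.097]
contact_force: [-0.2, 1.1, -1.6]
gripper_width: 0.0002
gripper_force: 0.0
```

Run:
```python
from h import *
print(manip.state()["eef_pos"])
a=manip.snapshot("scene"); b=manip.snapshot("top")
cv2.imwrite("pics/s5.png",a);cv2.imwrite("pics/t5.png",b)
a=a[208:268,250:325];b=b[205:250,195:310]
cv2.imwrite("pics/c5.png",np.vstack([cv2.resize(a,(450,360),interpolation=cv2.INTER_CUBIC),cv2.resize(b,(613,240),interpolation=cv2.INTER_CUBIC)[:,:450]]) if 0 else np.vstack([np.pad(cv2.resize(a,(425,340),interpolation=cv2.INTER_CUBIC),((0,0),(0,239),(0,0))),cv2.resize(b,(664,260),interpolation=cv2.INTER_CUBIC)]))
```

```text
[ 0.4590687  -0.12080679  0.19229753]
```

View pics/c5.png

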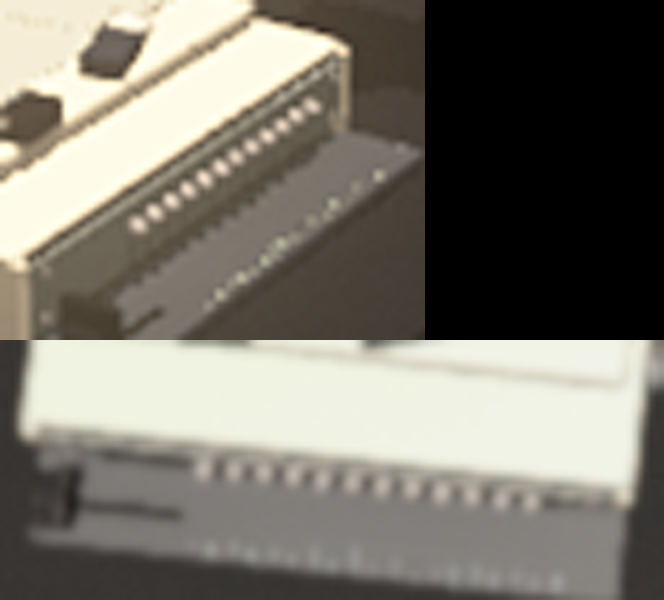

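The stop is at the left end and the pins form an even line. Pins 1–3 were only swept, so I'll press each directly to be sure.

apply_moves(targets=[{"translation": [-2, 5, 0], "twist": 0}, {"translation": [-2, 10.5, 0], "twist": 0}, {"translation": [-2, 16.2, 0], "twist": 0}, {"translation": [-2, 16.2, -5], "twist": 0}, {"translation": [-2, 16.2, -10], "twist": 0}, {"translation": [-2, 16.2, -14.2], "twist": 0}, {"translation": [-2, 16.2, -14.2], "twist": 0}])

```text
clock: 23.48
eef_pos: [0.4365, 0.0438, 0.0484]
tool_rot: [3.141, 0.006, -0.091]
contact_force: [0.8, -0.3, 1.4]
gripper_width: -0.0001
gripper_force: 0.0
```

apply_moves(targets=[{"translation": [0.6, -0.06, 0], "twist": 0}, {"translation": [1.15, -0.11, 0], "twist": 0}, {"translation": [1.65, -0.15, 0], "twist": 0}, {"translation": [1.65, -0.15, 0], "twist": 0}])

```text
clock: 23.98
eef_pos: [0.454, 0.0413, 0.0509]
tool_rot: [3.141, 0.003, -0.094]
contact_force: [-6.9, 2.3, 5.2]
gripper_width: -0.0
gripper_force: 3.3
```

apply_moves(targets=[{"translation": [-1.65, 0.15, 0], "twist": 0}, {"translation": [-1.52, 1.57, 0], "twist": 0}, {"translation": [-0.85, 1.52, 0], "twist": 0}, {"translation": [-0.35, 1.47, 0], "twist": 0}, {"translation": [0.13, 1.43, 0], "twist": 0}, {"translation": [0.13, 1.43, 0], "twist": 0}])

```text
clock: 24.72
eef_pos: [0.4544, 0.0552, 0.0497]
tool_rot: [3.14, 0.006, -0.094]
contact_force: [-7.2, 2.8, 4.6]
gripper_width: 0.0002
gripper_force: 3.8
```

apply_moves(targets=[{"translation": [-1.65, 0.15, 0], "twist": 0}, {"translation": [-1.52, 1.57, 0], "twist": 0}, {"translation": [-0.85, 1.52, 0], "twist": 0}, {"translation": [-0.35, 1.47, 0], "twist": 0}, {"translation": [0.13, 1.43, 0], "twist": 0}, {"translation": [0.13, 1.43, 0], "twist": 0}])

```text
clock: 25.48
eef_pos: [0.4559, 0.0695, 0.0497]
tool_rot: [3.14, 0.005, -0.094]
contact_force: [-6.2, 3.6, 3.7]
gripper_width: -0.0001
gripper_force: 3.4
```

apply_moves(targets=[{"translation": [-1.7, 0.15, 0], "twist": 0}, {"translation": [-2, 0.2, 4], "twist": 0}, {"translation": [-2, 0.2, 9], "twist": 0}, {"translation": [-2, 0.2, 14], "twist": 0}, {"translation": [-2, 0.2, 18], "twist": 0}, {"translation": [-2, 0.2, 18], "twist": 0}, {"translation": [-2, 0.2, 18], "twist": 0}])

```text
clock: 26.35
eef_pos: [0.4381, 0.0711, 0.2298]
tool_rot: [3.141, 0.001, -0.095]
contact_force: [0.0, -0.3, 0.1]
gripper_width: -0.0
gripper_force: 0.0
```

Run:
```python
from h import *
s=lambda f:np.float32(cv2.cvtColor(cv2.imread(f),cv2.COLOR_BGR2GRAY))[195:262,195:310]
d,r=cv2.phaseCorrelate(s("pics/top0.png"),s("pics/t5.png"));print("shift px",d,r,"mm ~",np.hypot(*d)*1030/383)
if np.hypot(*d)*1030/383<15: print(manip.finish_job())
```

```text
shift px (-1.5622477519809195, -0.42248696906618477) 0.979401292624297 mm ~ 4.3522676166307
the job is handed in; nothing more can be done
None
```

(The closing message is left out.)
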